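# Touch the mould covers shut in order

## Task

The three plaster moulds on the bench stand with their plywood covers open; with the fingertips alone, touch the covers down one after the other until each lies fully shut: first the round mould's, then the square one's, then the long one's. Press only lightly, and do not lift, tip or shift the moulds. Leave the hammer, brush, jar and spatula alone.

Things in the scene. Friction and masses are not known exactly. Their poses are not given: they have to be found in the camera images.
- round_mould: Round plaster mould, an open tub 120 mm in diameter. Loose, about 1 kg. Origin: centre of its underside, z up; black rubber seal on the rim, its top 70 mm high. Its 8 mm plywood cover (disc, 100 mm in diameter) is hinged along the mould's y at x = +50 mm, z = 70 mm; the free edge at x = -50 mm stands up when open. Shut, it is centred over the origin, top face 78 mm above the table.
- square_mould: Square plaster mould, an open box 115 x 115 mm. Loose, about 1.2 kg. Origin: centre of its underside, z up; black rubber seal on the rim, its top 70 mm high. Its 8 mm plywood cover (100 x 100 mm) is hinged along the mould's y at x = +50 mm, z = 70 mm; the free edge at x = -50 mm stands up when open. Shut, it is centred over the origin, top face 78 mm above the table.
- long_mould: Long plaster mould, an open box 115 mm (its x) by 190 mm (its y). Loose, about 1.6 kg. Origin: centre of its underside, z up; black rubber seal on the rim, its top 70 mm high. Its 8 mm plywood cover (100 x 175 mm) is hinged along the mould's y at x = +50 mm, z = 70 mm; the free edge at x = -50 mm stands up when open. Shut, it is centred over the origin, top face 78 mm above the table.
- round_cover (a joint): Hinge angle of the round mould's cover: 0 = shut flat on the seal, larger = more open; starts between 0.45 and 0.8 rad. The hinge is stiff, so the cover stays at any angle; pressing straight down over the middle of the mould takes about 2 N until it is shut (more nearer the hinge); after that the rubber seal under it gives about 1 mm per 1.5 N, at most 10 mm.
- round_spot (a point): Centre of the top face of the round mould's cover (middle of a flat steel disc, 30 mm in diameter, let into the plywood), 50 mm from the hinge line; it moves with the cover.
- square_cover (a joint): Hinge angle of the square mould's cover: 0 = shut flat on the seal, larger = more open; starts between 0.45 and 0.8 rad. The hinge is stiff, so the cover stays at any angle; pressing straight down over the middle of the mould takes about 2 N until it is shut (more nearer the hinge); after that the rubber seal under it gives about 1 mm per 1.5 N, at most 10 mm.
- square_spot (a point): Centre of the top face of the square mould's cover (middle of a flat steel disc, 30 mm in diameter, let into the plywood), 50 mm from the hinge line; it moves with the cover.
- long_cover (a joint): Hinge angle of the long mould's cover: 0 = shut flat on the seal, larger = more open; starts between 0.45 and 0.8 rad. The hinge is stiff, so the cover stays at any angle; pressing straight down over the middle of the mould takes about 2 N until it is shut (more nearer the hinge); after that the rubber seal under it gives about 1 mm per 1.5 N, at most 10 mm.
- long_spot (a point): Centre of the top face of the long mould's cover (middle of a flat steel disc, 30 mm in diameter, let into the plywood), 50 mm from the hinge line; it moves with the cover.
- hammer: Bystander: hammer lying on the table, about 30 mm high; leave alone.
- brush: Bystander: brush lying on the table; leave alone.
- jar: Bystander: closed jar, 56 mm in diameter, 75 mm high, standing; leave alone.
- spatula: Bystander: spatula lying on the table; leave alone.
There are look-alikes about, which are no part of the job. Leave any yellow look-alike of the round_mould alone.

How it is judged:
On the way, in this order (a step that is already met when the one before it is completed fails the run):
1. the round mould's cover is shut (below 0.07 rad), the later ones still open (value of joint round_cover below 0.07 rad and not (value of joint square_cover below 0.07 rad) and not (value of joint long_cover below 0.07 rad)), for 0.2 s.
2. the square mould's cover is shut (below 0.07 rad), the later ones still open (value of joint square_cover below 0.07 rad and not (value of joint long_cover below 0.07 rad)), for 0.2 s.
3. the long mould's cover is shut (below 0.07 rad), the later ones still open (value of joint long_cover below 0.07 rad), for 0.2 s.
At the end, for the whole second after the job is handed in: All three covers are shut to within 0.07 rad, the moulds stand upright, at rest, within 25 mm of where they started, and hammer, brush, jar and spatula are within 25 mm of where they were (value of joint each of round_cover, square_cover, long_cover below 0.07 rad and angle between each of round_mould, square_mould, long_mould's own z axis and vertical below 0.05 rad and distance of each of round_mould, square_mould, long_mould, hammer, brush, jar, spatula from where it was at the start of the episode below 0.025 m and linear speed of each of round_mould, square_mould, long_mould below 0.02 m/s); the robot touches nothing.
It fails at once if a mould or its cover is pressed harder than 15 N with the fingers, or touched with over 3 N by another part of the arm (contact force between the arm and round_mould above 3 N or contact force between the fingers and round_mould above 15 N or contact force between the arm and square_mould above 3 N or contact force between the fingers and square_mould above 15 N or contact force between the arm and long_mould above 3 N or contact force between the fingers and long_mould above 15 N).
It fails at once if a mould is lifted by more than 10 mm or tipped by more than 0.12 rad (height (world z) of any of round_mould, square_mould, long_mould above 0.01 m or angle between any of round_mould, square_mould, long_mould's own z axis and vertical above 0.12 rad).
It fails at once if a mould is shifted by more than 25 mm (distance of any of round_mould, square_mould, long_mould from where it was at the start of the episode above 0.025 m).
It fails at once if hammer, brush, jar or spatula is moved by more than 25 mm (distance of any of hammer, brush, jar, spatula from where it was at the start of the episode above 0.025 m).
It also fails if it takes over 67 s, if anything falls off the work surface, if the arm or the gripper's body presses on something with over 40 N, if the wrist force passes 120 N, or if a joint passes its speed limit or range.

## Robot

A 6-joint arm with a two-finger parallel gripper is mounted at the origin on the work surface. World frame = base frame: x ahead of the robot, y to its left, z up, the work surface at z = 0. Lengths are in m, angles in rad, forces in N, time in s.
With the tool pointing down it reaches from about 0.25 to 0.8 m from the base axis. Payload 8.5 kg.
Tool frame: the origin (TCP) lies between the finger pads; the fingertips stand 11 mm ahead of it and the grasp point (between the pads) lies 8 mm behind it (ctrl.nose_length is the distance from the TCP to the fingertips, in m); z points along the fingers, y is the line along which they close (so a half turn about z gives the same grasp; the last joint's range is limited). The gripper opens to 85 mm and grips with 20 to 120 N. Pads are 22 mm wide; open, the fingers measure 114 mm over their backs; the gripper's body (76 mm by 85 mm) begins 54 mm behind the grasp point. The pads swing forward as they close: fully open they stand 13 mm farther back than shut.
Start: joints at [1.289, 0.238, -0.013, 1.319, 0, 1.571], TCP at [0.146, 0.504, 0.242] pointing down, gripper open.
Joint ranges: [-2.66, 2.66], [-1.03, 1.9], [-1.14, 1.46], [-1.82, 2.27], [-1.45, 1.34], [-3.14, 3.14]. Speed limits (rad/s): [2.22, 2.22, 2.79, 3.14, 3.14, 3.14].

## Interface

Orientations are given as a unit quaternion [w, x, y, z].
In Python, from workcell import ctrl gives the robot as it stands. The module is installed in compiled form; this text tells all that it offers.
- The arm moves only by the shell command python3 -m handwheel 'ROWS' [FORCE]. ROWS is JSON, a list of rows, each an object of numbers: "claw": the opening, from 0 (shut) to 1 (fully open); "dx", "dy", "dz": the shift along the tool's x, y, z in mm; "roll": the turn about the tool's z in rad. A call has 1 to 12 rows; each row shifts and turns the commanded pose from where the row before left it, along the tool's axes as they then stand; what a row does not reach is not made up. A row lasts 1/12 s, in which the tool goes at most 41.7 mm and 7.16 degrees, less where a joint would pass 70% of its speed; a pose out of reach is approached as far as the arm can. A call with a gripper value outside its range is refused whole. The fingers move at their own pace and stop on an object; FORCE is the grip in N (left out, the last holds). Time passes only in rows, so rows that do not move let the fingers close. It gives the time, the measured TCP pose, the force, the opening and the grip force at its end, in the units of the state.
- ctrl.get_obs(): the state, without advancing time (a new reading comes with each control period).
- ctrl.snapshot(name): name is "scene" or "side" or "wrist"; returns (picture, depth): 420x560x3 uint8, red, green, blue; 420x560 float32, m along the optical axis (not along the pixel's ray), 0 where there is no reading.
- ctrl.get_calibration(name): a dict with "fx", "fy", "cx", "cy" (pixels), "k1" (the pictures are not rectified: a ray, as slopes to the right and down, at radius r is drawn at 1 + k1 r^2 times it, then the intrinsics apply), "R" (3x3) and "t" (3): a world point X has camera coordinates R X + t; the wrist camera has in their place "hand_eye" (4x4, takes a point from camera to tool coordinates, whose origin is the TCP and whose axes are the flange's). Camera axes: x right, y down, z forward; pixel columns grow to the right and rows downward; lengths in m; the calibration is good to about 2 mm. A picture is of the moment at which its call begins: read the wrist's pose just before it. get_calibration takes no time and is no camera call.
- ctrl.close_job(): hands the job in; it is judged then, once.
The state is a dict: "t": time; "qpos": joint angles; "dq": joint speeds; "joint_efforts": joint torques, N m; "eef_pos": TCP position; "ee_rot": TCP orientation; "contact_force": force on the tool from outside, world axes, zero at the start; "wrist_torque": the same for the moment, N m; "width": finger opening in m; "finger_force": force on a finger pad.
Only numpy, scipy, OpenCV 4.12 (cv2) and the standard library are available. Lean on these libraries where they do the work, as an engineer would, in place of code of your own. Each camera call takes 0.05 s, during which the arm holds its last target. There are 200 camera calls.

## Working session

There is one attempt and no reset: what is moved stays moved. The work goes in short steps, Python scripts to look and compute and a shell command to move; the robot and the scene stay as the last step left them, time stands still between calls to the robot, and variables do not carry over. Pictures are saved under pics/ and viewed, at most 10 in all, crops included, and the job is handed in when it is done.

```bash
mkdir -p pics
cat > h.py <<'E'
import numpy as np, cv2
from workcell import ctrl
from scipy.spatial.transform import Rotation as Ro
def tool():
    o=ctrl.get_obs(); q=o["ee_rot"]
    return np.array(o["eef_pos"]), Ro.from_quat([q[1],q[2],q[3],q[0]]).as_matrix()
def snap(n):
    c=ctrl.get_calibration(n)
    if n=="wrist":
        p,R=tool(); T=np.eye(4); T[:3,:3]=R; T[:3,3]=p; T=T@np.array(c["hand_eye"])
    else:
        T=np.eye(4); T[:3,:3]=np.array(c["R"]).T; T[:3,3]=-T[:3,:3]@np.array(c["t"])
    im,d=ctrl.snapshot(n)
    v,u=np.mgrid[0:420,0:560].astype(float)
    x=(u-c["cx"])/c["fx"]; y=(v-c["cy"])/c["fy"]; a,b=x.copy(),y.copy()
    for _ in range(15):
        s=1+c["k1"]*(a*a+b*b); a,b=x/s,y/s
    P=np.stack([a*d,b*d,d],-1)@T[:3,:3].T+T[:3,3]; P[d==0]=np.nan
    return im,P
E
python3 - <<'E'
from h import *
for n in("scene","side"):
    im,P=snap(n); np.save(n+".npy",P); cv2.imwrite(n+".png",im[...,::-1]); cv2.imwrite(f"pics/{n}0.png",cv2.resize(im[...,::-1],(784,588)))
o=ctrl.get_obs(); print(o["t"],o["eef_pos"],o["ee_rot"],o["contact_force"],ctrl.nose_length)
E
```

```text
0.1 [0.14587499 0.50394932 0.24173619] [-1.08312834e-04  1.40425789e-01  9.90090992e-01 -6.43122394e-04] [-0.05573574 -0.13376709  0.30680116] 0.011
```

View pics/scene0.png

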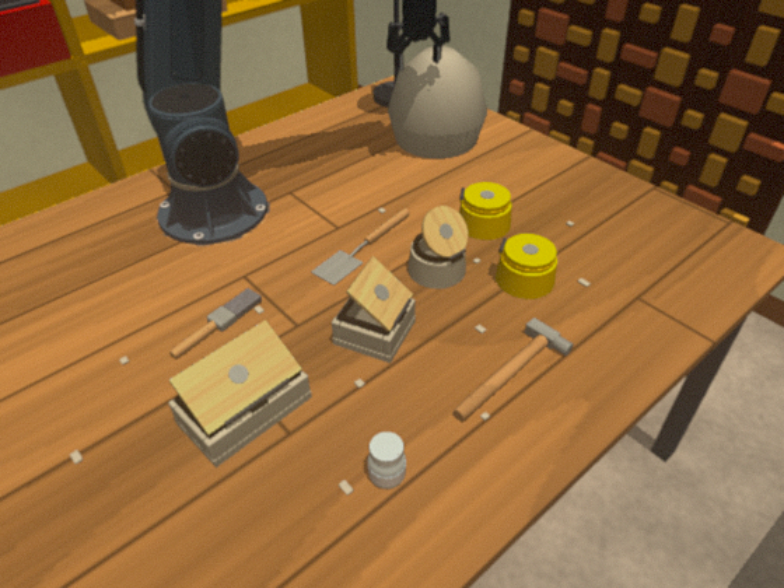

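View pics/side0.png

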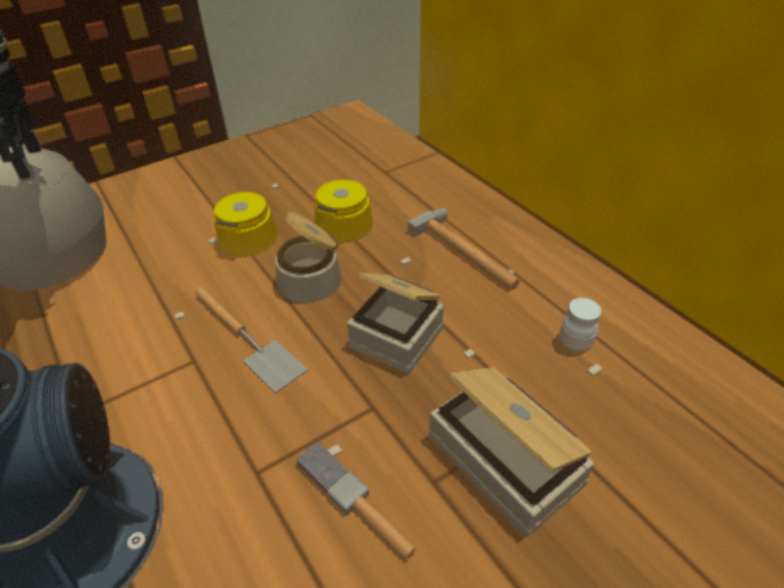

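The scene view shows three grey moulds with open plywood covers. The cover spots are at (446,232) for round, (382,293) for square and (238,374) for long. The yellow pots at (487,207) and (528,265) are the look-alikes. The round mould meant is the grey one with the open cover, at (437,250). A big plaster dome stands at (437,100), near the gripper.

```bash
cat > fit.py <<'E'
from h import *
P=np.load("scene.npy"); im=cv2.imread("scene.png")
hw=50
for n,(u,v) in dict(round=(446,232),square=(382,293),long=(238,374)).items():
    u,v=int(u/1.4),int(v/1.4)
    c=np.nanmedian(P[v-3:v+4,u-3:u+4].reshape(-1,3),0)
    Q=P.reshape(-1,3); m=np.linalg.norm(Q-c,axis=1)<.045; N=None
    S=Q[m]; 
    for _ in range(6):
        mu=S.mean(0); N=np.linalg.svd(S-mu,full_matrices=False)[2][2]; N*=np.sign(N[2])
        m2=np.abs((Q-mu)@N)<.003; S=Q[m2&m]
    cov=Q[(np.abs((Q-mu)@N)<.004)&(np.linalg.norm(Q-c,axis=1)<.11)]
    th=np.arccos(N[2]); h=N[:2]/np.linalg.norm(N[:2])   # toward hinge... normal tilts toward hinge (+x)
    x=np.array([h[0],h[1],0])
    up=np.array([-x[0]*np.cos(th),-x[1]*np.cos(th),np.sin(th)]) # hinge->free edge
    y=np.cross([0,0,1],x)
    e=cov-c
    ph,pl=np.percentile(e@up,[1,99]),np.percentile(e@y,[1,99])
    # spot z expected: .07+.05 sin+.008 cos
    hinge=c-N*.008-.05*up
    org=hinge-x*.05
    print(n,"spot",c.round(4),"th",th.round(3),"zexp",(.07+.05*np.sin(th)+.008*np.cos(th)).round(4),"xdir",np.degrees(np.arctan2(x[1],x[0])).round(1),"ext",ph.round(3),pl.round(3),"hinge",hinge.round(4),"origin",org.round(4),len(S))
Q=P
for n,(u,v) in dict(dome=(437,50),domeR=(484,110),domeB=(437,148),y1=(487,195),y2=(530,250),jar=(386,445),ham=(545,335),grip=(430,40)).items(): print(n,P[int(v/1.4),int(u/1.4)].round(3))
E
python3 fit.py
```

```text
round spot [0.5144 0.2379 0.111 ] th 0.776 zexp 0.1107 xdir -2.2 ext [-0.051  0.048] [-0.048  0.048] hinge [0.5445 0.2368 0.0703] origin [0.4945 0.2387 0.0703] 647
square spot [0.5611 0.0327 0.1093] th 0.686 zexp 0.1078 xdir 24.5 ext [-0.053  0.049] [-0.048  0.051] hinge [0.5917 0.0466 0.0715] origin [0.5462 0.0259 0.0715] 762
long spot [ 0.5509 -0.2457  0.1047] th 0.554 zexp 0.1031 xdir 3.0 ext [-0.053  0.049] [-0.086  0.085] hinge [ 0.5892 -0.2437  0.0716] origin [ 0.5392 -0.2464  0.0716] 1250
dome [0.168 0.544 0.278]
domeR [0.21  0.677 0.102]
domeB [0.185 0.541 0.036]
y1 [0.453 0.424 0.08 ]
y2 [0.636 0.348 0.08 ]
jar [ 0.782 -0.148  0.077]
ham [0.773 0.237 0.027]
grip [-0.901  1.574 -0.269]
```

Run:
```python
from h import *
for n in("scene","side"):
    P=np.load(n+".npy"); im=cv2.imread(n+".png").astype(int)
    Q=P.reshape(-1,3); C=im.reshape(-1,3)
    m=(abs(Q[:,0]-.15)<.3)&(abs(Q[:,1]-.6)<.22)&(Q[:,2]>.02)&(Q[:,2]<.5)&(C.max(1)-C.min(1)<70)&(C.mean(1)>75)
    S=Q[m]
    for a in np.arange(.02,.36,.04):
        s=S[(S[:,2]>a)&(S[:,2]<a+.04)]
        if len(s)>5: print(n,a.round(2),len(s),np.percentile(s[:,:2],[2,98],axis=0).round(3).tolist())
```

```text
scene 0.02 466 [[0.079, 0.498], [0.224, 0.657]]
scene 0.06 715 [[0.058, 0.418], [0.414, 0.677]]
scene 0.1 871 [[0.046, 0.498], [0.223, 0.682]]
scene 0.14 802 [[0.048, 0.51], [0.212, 0.676]]
scene 0.18 954 [[0.048, 0.524], [0.197, 0.678]]
scene 0.22 278 [[0.065, 0.458], [0.168, 0.656]]
scene 0.26 27 [[0.142, 0.451], [0.173, 0.557]]
scene 0.3 8 [[0.139, 0.458], [0.161, 0.566]]
scene 0.34 10 [[0.119, 0.449], [0.178, 0.566]]
side 0.02 225 [[0.017, 0.494], [0.209, 0.587]]
side 0.06 934 [[0.026, 0.422], [0.441, 0.591]]
side 0.1 1306 [[0.043, 0.496], [0.213, 0.596]]
side 0.14 1143 [[0.06, 0.509], [0.202, 0.602]]
side 0.18 1098 [[0.076, 0.521], [0.191, 0.632]]
side 0.22 107 [[0.094, 0.454], [0.146, 0.621]]
side 0.26 21 [[0.112, 0.437], [0.146, 0.547]]
```

The dome is centred near (0.12, 0.59) with its top at about 0.24 m, so I'll rise first. Then I'll travel to above the round mould at (0.494, 0.239) while closing the claw.

```bash
python3 -m handwheel '[{"dz":-20,"claw":1},{"dz":-20},{"dz":-20},{"dx":-17,"dy":-7},{"dx":-34,"dy":-13},{"dx":-34,"dy":-13},{"dx":-34,"dy":-13},{"dx":-34,"dy":-13,"claw":0},{"dx":-34,"dy":-13},{"dx":-34,"dy":-13},{"dx":-34,"dy":-13},{"dx":-34,"dy":-13}]' 20
```

```text
schema error: expected keys claw, dx, dy, dz, roll
```

```bash
cat > go.py <<'E'
import sys
from h import *
p,R=tool(); o=ctrl.get_obs()
g=np.array([float(a) for a in sys.argv[1:4]])
print("to go mm",(R.T@(g-p)*1000).round(1),"p",p.round(4),"F",np.round(o["contact_force"],2),"t",o["t"],"w",o["width"],"yaw x",np.degrees(np.arctan2(R[1,0],R[0,0])).round(1))
E
python3 go.py .4945 .2387 .18
```

```text
to go mm [-408.6 -157.8   61.9] p [0.1459 0.5039 0.2417] F [-0.06 -0.13  0.31] t 0.1 w 0.085563928455251 yaw x 163.9
```

```bash
python3 -m handwheel '[{"dx":0,"dy":0,"dz":-20,"roll":0,"claw":1},{"dx":0,"dy":0,"dz":-20,"roll":0,"claw":1},{"dx":0,"dy":0,"dz":-20,"roll":0,"claw":1},{"dx":-17,"dy":-7,"dz":0,"roll":0,"claw":1},{"dx":-34,"dy":-13,"dz":0,"roll":0,"claw":1},{"dx":-34,"dy":-13,"dz":0,"roll":0,"claw":1},{"dx":-34,"dy":-13,"dz":0,"roll":0,"claw":1},{"dx":-34,"dy":-13,"dz":0,"roll":0,"claw":0},{"dx":-34,"dy":-13,"dz":0,"roll":0,"claw":0},{"dx":-34,"dy":-13,"dz":0,"roll":0,"claw":0},{"dx":-34,"dy":-13,"dz":0,"roll":0,"claw":0},{"dx":-34,"dy":-13,"dz":0,"roll":0,"claw":0}]' 20; python3 go.py .4945 .2387 .18
```

```text
t: 1.1
eef_pos: [0.3938, 0.3158, 0.3021]
ee_rot: [-0.0, 0.14, 0.99, -0.0]
contact_force: [0.0, 2.0, -1.2]
width: 0.0258
finger_force: 0.0
to go mm [-118.2  -46.   122.1] p [0.3938 0.3158 0.3021] F [ 0.02  2.03 -1.16] t 1.1 w 0.025819355747486533 yaw x 163.9
```

```bash
python3 -m handwheel '[{"dx":-34,"dy":-13,"dz":0,"roll":0,"claw":0},{"dx":-34,"dy":-13,"dz":0,"roll":0,"claw":0},{"dx":-30,"dy":-12,"dz":15,"roll":0,"claw":0},{"dx":-20,"dy":-8,"dz":30,"roll":0,"claw":0},{"dx":0,"dy":0,"dz":30,"roll":0,"claw":0},{"dx":0,"dy":0,"dz":25,"roll":0,"claw":0},{"dx":0,"dy":0,"dz":12,"roll":0,"claw":0},{"dx":0,"dy":0,"dz":0,"roll":0,"claw":0},{"dx":0,"dy":0,"dz":0,"roll":0,"claw":0}]'; python3 go.py .4945 .2387 .18
python3 - <<'E'
from h import *
im,P=snap("wrist"); cv2.imwrite("pics/w1.png",im[...,::-1])
E
```

```text
t: 1.85
eef_pos: [0.4929, 0.24, 0.1899]
ee_rot: [-0.001, 0.14, 0.99, -0.001]
contact_force: [0.5, -0.1, -0.1]
width: 0.0001
finger_force: 0.0
to go mm [-1.9 -0.8  9.9] p [0.4929 0.24   0.1899] F [ 0.48 -0.14 -0.15] t 1.85 w 0.0001415330504636212 yaw x 163.8
```

View pics/w1.png

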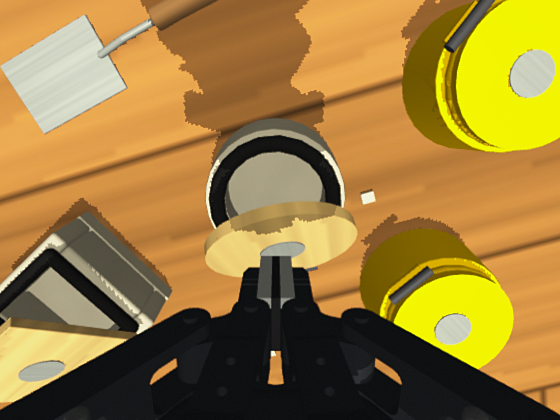

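The wrist view shows the grey round mould with its plywood cover at (280,235) and the spot at (283,249), directly under the closed fingertips. The yellow ones are well clear to the right. I'll start pressing down.

```bash
python3 -m handwheel '[{"dx":-2,"dy":-1,"dz":8,"roll":0,"claw":0},{"dx":0,"dy":0,"dz":8,"roll":0,"claw":0},{"dx":0,"dy":0,"dz":8,"roll":0,"claw":0},{"dx":0,"dy":0,"dz":4,"roll":0,"claw":0},{"dx":0,"dy":0,"dz":3,"roll":0,"claw":0},{"dx":0,"dy":0,"dz":3,"roll":0,"claw":0},{"dx":0,"dy":0,"dz":3,"roll":0,"claw":0},{"dx":0,"dy":0,"dz":3,"roll":0,"claw":0}]'; python3 go.py .4945 .2387 .089
```

```text
t: 2.57
eef_pos: [0.495, 0.2388, 0.1502]
ee_rot: [0.0, 0.14, 0.99, 0.0]
contact_force: [-0.1, 0.0, -0.1]
width: -0.0
finger_force: 0.0
to go mm [ 0.5 -0.2 61.2] p [0.495  0.2388 0.1502] F [-0.14  0.02 -0.07] t 2.5667 w -4.036466769536151e-05 yaw x 163.9
```

```bash
python3 -m handwheel '[{"dx":0,"dy":0,"dz":3,"roll":0,"claw":0},{"dx":0,"dy":0,"dz":3,"roll":0,"claw":0},{"dx":0,"dy":0,"dz":3,"roll":0,"claw":0},{"dx":0,"dy":0,"dz":3,"roll":0,"claw":0},{"dx":0,"dy":0,"dz":3,"roll":0,"claw":0},{"dx":0,"dy":0,"dz":3,"roll":0,"claw":0}]'; python3 go.py .4945 .2387 .089
```

```text
t: 3.07
eef_pos: [0.4949, 0.2387, 0.1321]
ee_rot: [0.0, 0.14, 0.99, -0.0]
contact_force: [0.4, 0.3, 1.0]
width: -0.0001
finger_force: 0.6
to go mm [ 0.4 -0.2 43.1] p [0.4949 0.2387 0.1321] F [0.43 0.29 0.99] t 3.0667 w -0.00010089175415751097 yaw x 163.9
```

Contact at about 1 N. I'll continue.

```bash
python3 -m handwheel '[{"dx":0,"dy":0,"dz":3,"roll":0,"claw":0},{"dx":0,"dy":0,"dz":3,"roll":0,"claw":0},{"dx":0,"dy":0,"dz":3,"roll":0,"claw":0},{"dx":0,"dy":0,"dz":3,"roll":0,"claw":0},{"dx":0,"dy":0,"dz":3,"roll":0,"claw":0},{"dx":0,"dy":0,"dz":3,"roll":0,"claw":0},{"dx":0,"dy":0,"dz":3,"roll":0,"claw":0}]'; python3 go.py .4945 .2387 .089;  python3 -m handwheel '[{"dx":0,"dy":0,"dz":3,"roll":0,"claw":0},{"dx":0,"dy":0,"dz":3,"roll":0,"claw":0},{"dx":0,"dy":0,"dz":3,"roll":0,"claw":0},{"dx":0,"dy":0,"dz":3,"roll":0,"claw":0},{"dx":0,"dy":0,"dz":2,"roll":0,"claw":0},{"dx":0,"dy":0,"dz":2,"roll":0,"claw":0}]'; python3 go.py .4945 .2387 .089
```

```text
t: 3.65
eef_pos: [0.4949, 0.2387, 0.111]
ee_rot: [-0.0, 0.14, 0.99, -0.0]
contact_force: [0.2, 0.1, 1.9]
width: 0.0002
finger_force: 0.7
to go mm [ 0.3 -0.1 22. ] p [0.4949 0.2387 0.111 ] F [0.19 0.1  1.92] t 3.65 w 0.00019820267771574368 yaw x 163.9
t: 4.15
eef_pos: [0.4948, 0.2387, 0.095]
ee_rot: [-0.0, 0.14, 0.99, -0.0]
contact_force: [-0.6, -0.6, 1.4]
width: -0.0002
finger_force: 0.7
to go mm [ 0.3 -0.1  6. ] p [0.4948 0.2387 0.095 ] F [-0.6  -0.6   1.44] t 4.15 w -0.00021173315776446463 yaw x 163.9
```

```bash
python3 -m handwheel '[{"dx":0,"dy":0,"dz":2,"roll":0,"claw":0},{"dx":0,"dy":0,"dz":2,"roll":0,"claw":0},{"dx":0,"dy":0,"dz":1,"roll":0,"claw":0},{"dx":0,"dy":0,"dz":1,"roll":0,"claw":0},{"dx":0,"dy":0,"dz":0,"roll":0,"claw":0}]'; python3 go.py .4945 .2387 .089;  python3 -m handwheel '[{"dx":0,"dy":0,"dz":1,"roll":0,"claw":0},{"dx":0,"dy":0,"dz":1,"roll":0,"claw":0},{"dx":0,"dy":0,"dz":0,"roll":0,"claw":0}]'; python3 go.py .4945 .2387 .089
```

```text
t: 4.57
eef_pos: [0.4948, 0.2387, 0.0891]
ee_rot: [-0.0, 0.14, 0.99, -0.0]
contact_force: [-1.1, -1.1, 1.1]
width: 0.0001
finger_force: 0.6
to go mm [ 0.3 -0.1  0.1] p [0.4948 0.2387 0.0891] F [-1.09 -1.07  1.15] t 4.5667 w 0.00011150841566628525 yaw x 163.9
t: 4.82
eef_pos: [0.495, 0.2388, 0.0873]
ee_rot: [0.0, 0.14, 0.99, 0.0]
contact_force: [-1.6, 0.0, 4.3]
width: -0.0003
finger_force: 1.7
to go mm [ 0.4 -0.2 -1.7] p [0.495  0.2388 0.0873] F [-1.61  0.02  4.26] t 4.8167 w -0.0003176900718026142 yaw x 163.9
```

The cover is shut and on the seal at 4.3 N. I'll hold, rise, and move to the square mould.

```bash
python3 -m handwheel '[{"dx":0,"dy":0,"dz":0.5,"roll":0,"claw":0},{"dx":0,"dy":0,"dz":0,"roll":0,"claw":0},{"dx":0,"dy":0,"dz":0,"roll":0,"claw":0},{"dx":0,"dy":0,"dz":-5,"roll":0,"claw":0},{"dx":0,"dy":0,"dz":-15,"roll":0,"claw":0},{"dx":0,"dy":0,"dz":-30,"roll":0,"claw":0},{"dx":0,"dy":0,"dz":-30,"roll":0,"claw":0},{"dx":0,"dy":0,"dz":-30,"roll":0,"claw":0},{"dx":0,"dy":0,"dz":-10,"roll":0,"claw":0},{"dx":-8,"dy":-14,"dz":0,"roll":0,"claw":0},{"dx":-17,"dy":-30,"dz":0,"roll":0,"claw":0},{"dx":-17,"dy":-30,"dz":0,"roll":0,"claw":0}]'; python3 go.py .5462 .0259 .175
python3 - <<'E'
from h import *
im,P=snap("scene"); cv2.imwrite("pics/s1.png",cv2.resize(im[130:270,200:420,::-1],None,fx=3,fy=3))
E
```

```text
t: 5.82
eef_pos: [0.5147, 0.1558, 0.2068]
ee_rot: [0.0, 0.139, 0.99, 0.0]
contact_force: [1.8, 0.4, -0.6]
width: -0.0001
finger_force: 0.0
to go mm [ -66.1 -116.2   31.8] p [0.5147 0.1558 0.2068] F [ 1.85  0.41 -0.64] t 5.8167 w -6.876397361572628e-05 yaw x 164.0
```

View pics/s1.png

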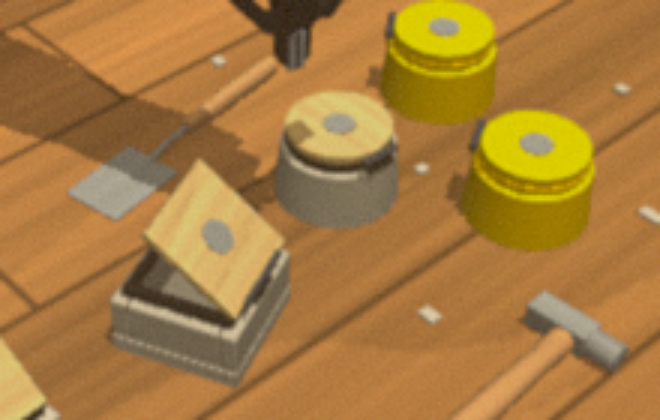

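The crop shows the round cover down, with its spot at (340,123). I'll check its angle from the depth before moving on.

```bash
cat > ang.py <<'E'
from h import *
import sys
im,P=snap("scene"); Q=P.reshape(-1,3)
np.save("last.npy",P); cv2.imwrite("last.png",im[...,::-1])
for n,c,r in (("round",(.4945,.2387),.04),("square",(.5462,.0259),.04),("long",(.5392,-.2464),.045)):
    S=Q[(np.hypot(Q[:,0]-c[0],Q[:,1]-c[1])<r)&(Q[:,2]>.065)&(Q[:,2]<.16)]
    mu=np.median(S,0)
    for _ in range(8):
        N=np.linalg.svd(S-mu,full_matrices=False)[2][2]; N*=np.sign(N[2]); S=S[np.abs((S-mu)@N)<.006]; mu=S.mean(0)
    print(n,len(S),"mean",mu.round(4),"tilt",np.arccos(N[2]).round(3),"N",N.round(3))
E
python3 ang.py
```

```text
round 401 mean [0.4951 0.2379 0.0794] tilt 0.006 N [-0.006 -0.002  1.   ]
square 679 mean [0.5512 0.0273 0.1186] tilt 0.676 N [0.573 0.252 0.78 ]
long 1446 mean [ 0.5431 -0.2469  0.109 ] tilt 0.556 N [0.527 0.035 0.849]
```

The round cover is flat (tilt 0.006, top at 79 mm). On to the square one.

```bash
python3 -m handwheel '[{"dx":-17,"dy":-30,"dz":0,"roll":0,"claw":0},{"dx":-17,"dy":-30,"dz":0,"roll":0,"claw":0},{"dx":-17,"dy":-30,"dz":0,"roll":0,"claw":0},{"dx":-14,"dy":-25,"dz":10,"roll":0,"claw":0},{"dx":0,"dy":0,"dz":20,"roll":0,"claw":0},{"dx":0,"dy":0,"dz":10,"roll":0,"claw":0},{"dx":0,"dy":0,"dz":5,"roll":0,"claw":0},{"dx":0,"dy":0,"dz":3,"roll":0,"claw":0},{"dx":0,"dy":0,"dz":0,"roll":0,"claw":0}]'; python3 go.py .5462 .0259 .089
```

```text
t: 6.67
eef_pos: [0.5448, 0.0284, 0.1585]
ee_rot: [-0.0, 0.14, 0.99, -0.0]
contact_force: [0.6, -0.4, 0.8]
width: 0.0002
finger_force: 0.0
to go mm [-2.1 -2.  69.5] p [0.5448 0.0284 0.1585] F [ 0.59 -0.37  0.76] t 6.6667 w 0.0001584115449165598 yaw x 163.9
```

```bash
python3 -m handwheel '[{"dx":-2,"dy":-2,"dz":5,"roll":0,"claw":0},{"dx":0,"dy":0,"dz":5,"roll":0,"claw":0},{"dx":0,"dy":0,"dz":3,"roll":0,"claw":0},{"dx":0,"dy":0,"dz":3,"roll":0,"claw":0},{"dx":0,"dy":0,"dz":3,"roll":0,"claw":0},{"dx":0,"dy":0,"dz":3,"roll":0,"claw":0},{"dx":0,"dy":0,"dz":3,"roll":0,"claw":0},{"dx":0,"dy":0,"dz":3,"roll":0,"claw":0},{"dx":0,"dy":0,"dz":3,"roll":0,"claw":0}]'; python3 go.py .5462 .0259 .089;  python3 -m handwheel '[{"dx":0,"dy":0,"dz":3,"roll":0,"claw":0},{"dx":0,"dy":0,"dz":3,"roll":0,"claw":0},{"dx":0,"dy":0,"dz":3,"roll":0,"claw":0},{"dx":0,"dy":0,"dz":3,"roll":0,"claw":0},{"dx":0,"dy":0,"dz":3,"roll":0,"claw":0},{"dx":0,"dy":0,"dz":3,"roll":0,"claw":0}]'; python3 go.py .5462 .0259 .089
```

```text
t: 7.42
eef_pos: [0.5465, 0.025, 0.1276]
ee_rot: [0.0, 0.14, 0.99, -0.0]
contact_force: [-0.2, 0.4, 1.4]
width: -0.0
finger_force: 0.6
to go mm [ 0.6  0.8 38.6] p [0.5465 0.025  0.1276] F [-0.18  0.43  1.44] t 7.4167 w -8.55493712260129e-06 yaw x 163.9
t: 7.92
eef_pos: [0.5465, 0.025, 0.1095]
ee_rot: [-0.0, 0.14, 0.99, -0.0]
contact_force: [0.7, -0.5, 1.9]
width: 0.0002
finger_force: 0.6
to go mm [ 0.5  0.8 20.5] p [0.5465 0.025  0.1095] F [ 0.72 -0.45  1.88] t 7.9167 w 0.00021974012921929022 yaw x 163.9
```

```bash
python3 -m handwheel '[{"dx":0,"dy":0,"dz":3,"roll":0,"claw":0},{"dx":0,"dy":0,"dz":3,"roll":0,"claw":0},{"dx":0,"dy":0,"dz":3,"roll":0,"claw":0},{"dx":0,"dy":0,"dz":3,"roll":0,"claw":0},{"dx":0,"dy":0,"dz":3,"roll":0,"claw":0},{"dx":0,"dy":0,"dz":2,"roll":0,"claw":0},{"dx":0,"dy":0,"dz":2,"roll":0,"claw":0},{"dx":0,"dy":0,"dz":1,"roll":0,"claw":0},{"dx":0,"dy":0,"dz":0,"roll":0,"claw":0}]'; python3 go.py .5462 .0259 .089;  python3 -m handwheel '[{"dx":0,"dy":0,"dz":1,"roll":0,"claw":0},{"dx":0,"dy":0,"dz":1,"roll":0,"claw":0},{"dx":0,"dy":0,"dz":0,"roll":0,"claw":0}]'; python3 go.py .5462 .0259 .089
```

```text
t: 8.67
eef_pos: [0.5463, 0.0249, 0.0895]
ee_rot: [-0.0, 0.14, 0.99, -0.0]
contact_force: [-0.0, -0.0, 0.4]
width: -0.0002
finger_force: 0.0
to go mm [0.4 0.9 0.5] p [0.5463 0.0249 0.0895] F [-0.   -0.01  0.4 ] t 8.6667 w -0.00016682046322366684 yaw x 163.9
t: 8.92
eef_pos: [0.5466, 0.025, 0.0878]
ee_rot: [0.0, 0.14, 0.99, 0.0]
contact_force: [-0.8, -0.5, 2.0]
width: -0.0002
finger_force: 1.4
to go mm [ 0.7  0.8 -1.2] p [0.5466 0.025  0.0878] F [-0.76 -0.51  2.  ] t 8.9167 w -0.00018259410262901318 yaw x 163.9
```

```bash
python3 -m handwheel '[{"dx":0,"dy":0,"dz":1.2,"roll":0,"claw":0},{"dx":0,"dy":0,"dz":0,"roll":0,"claw":0},{"dx":0,"dy":0,"dz":0,"roll":0,"claw":0},{"dx":0,"dy":0,"dz":0,"roll":0,"claw":0}]'; python3 -m handwheel '[{"dx":0,"dy":0,"dz":-5,"roll":0,"claw":0},{"dx":0,"dy":0,"dz":-15,"roll":0,"claw":0},{"dx":0,"dy":0,"dz":-30,"roll":0,"claw":0},{"dx":0,"dy":0,"dz":-30,"roll":0,"claw":0},{"dx":0,"dy":0,"dz":-30,"roll":0,"claw":0},{"dx":0,"dy":0,"dz":-10,"roll":0,"claw":0},{"dx":-4,"dy":-17,"dz":0,"roll":0,"claw":0},{"dx":-9,"dy":-35,"dz":0,"roll":0,"claw":0},{"dx":-9,"dy":-35,"dz":0,"roll":0,"claw":0},{"dx":-9,"dy":-35,"dz":0,"roll":0,"claw":0}]'; python3 go.py .5392 -.2464 .16; python3 ang.py
```

```text
t: 9.25
eef_pos: [0.5466, 0.025, 0.0868]
ee_rot: [0.0, 0.14, 0.99, -0.0]
contact_force: [-0.9, -1.3, 3.6]
width: 0.0002
finger_force: 2.1
t: 10.08
eef_pos: [0.542, -0.1018, 0.2065]
ee_rot: [-0.0, 0.14, 0.99, -0.0]
contact_force: [0.9, -0.1, 0.0]
width: 0.0002
finger_force: 0.0
to go mm [ -37.3 -139.8   46.5] p [ 0.542  -0.1018  0.2065] F [ 0.88 -0.08  0.05] t 10.0833 w 0.00017454701695754314 yaw x 163.9
round 408 mean [0.495  0.2383 0.0794] tilt 0.001 N [ 0.001 -0.001  1.   ]
square 557 mean [0.547  0.0253 0.0795] tilt 0.003 N [ 0.002 -0.002  1.   ]
long 1455 mean [ 0.5434 -0.2471  0.1089] tilt 0.557 N [0.528 0.03  0.849]
```

The square cover is flat too (tilt 0.003), and the long one is still at 0.557 rad. Now the long mould.

```bash
python3 -m handwheel '[{"dx":-9,"dy":-35,"dz":0,"roll":0,"claw":0},{"dx":-9,"dy":-35,"dz":0,"roll":0,"claw":0},{"dx":-9,"dy":-35,"dz":0,"roll":0,"claw":0},{"dx":-9,"dy":-35,"dz":10,"roll":0,"claw":0},{"dx":0,"dy":0,"dz":20,"roll":0,"claw":0},{"dx":0,"dy":0,"dz":15,"roll":0,"claw":0},{"dx":0,"dy":0,"dz":7,"roll":0,"claw":0},{"dx":0,"dy":0,"dz":3,"roll":0,"claw":0},{"dx":0,"dy":0,"dz":0,"roll":0,"claw":0}]'; python3 go.py .5392 -.2464 .089
```

```text
t: 10.88
eef_pos: [0.5378, -0.2449, 0.1511]
ee_rot: [-0.001, 0.14, 0.99, 0.0]
contact_force: [-0.2, 0.6, -0.6]
width: 0.0001
finger_force: 0.0
to go mm [-1.9 -1.1 62.1] p [ 0.5378 -0.2449  0.1511] F [-0.15  0.59 -0.58] t 10.8833 w 0.00010811353750270868 yaw x 163.9
```

```bash
python3 -m handwheel '[{"dx":-2,"dy":-1,"dz":5,"roll":0,"claw":0},{"dx":0,"dy":0,"dz":5,"roll":0,"claw":0},{"dx":0,"dy":0,"dz":3,"roll":0,"claw":0},{"dx":0,"dy":0,"dz":3,"roll":0,"claw":0},{"dx":0,"dy":0,"dz":3,"roll":0,"claw":0},{"dx":0,"dy":0,"dz":3,"roll":0,"claw":0},{"dx":0,"dy":0,"dz":3,"roll":0,"claw":0},{"dx":0,"dy":0,"dz":3,"roll":0,"claw":0},{"dx":0,"dy":0,"dz":3,"roll":0,"claw":0}]'; python3 go.py .5392 -.2464 .089;  python3 -m handwheel '[{"dx":0,"dy":0,"dz":3,"roll":0,"claw":0},{"dx":0,"dy":0,"dz":3,"roll":0,"claw":0},{"dx":0,"dy":0,"dz":3,"roll":0,"claw":0},{"dx":0,"dy":0,"dz":3,"roll":0,"claw":0}]'; python3 go.py .5392 -.2464 .089
```

```text
t: 11.63
eef_pos: [0.5397, -0.2469, 0.1205]
ee_rot: [0.0, 0.14, 0.99, -0.0]
contact_force: [-0.0, -0.7, 0.7]
width: 0.0
finger_force: 0.6
to go mm [ 0.7  0.3 31.5] p [ 0.5397 -0.2469  0.1205] F [-0.03 -0.7   0.65] t 11.6333 w 3.860284365436459e-05 yaw x 163.9
t: 11.97
eef_pos: [0.5396, -0.2469, 0.1084]
ee_rot: [0.0, 0.14, 0.99, -0.0]
contact_force: [-0.8, 0.0, 1.5]
width: 0.0003
finger_force: 0.7
to go mm [ 0.6  0.4 19.4] p [ 0.5396 -0.2469  0.1084] F [-0.75  0.04  1.55] t 11.9667 w 0.00033176481888161434 yaw x 163.9
```

```bash
python3 -m handwheel '[{"dx":0,"dy":0,"dz":3,"roll":0,"claw":0},{"dx":0,"dy":0,"dz":3,"roll":0,"claw":0},{"dx":0,"dy":0,"dz":3,"roll":0,"claw":0},{"dx":0,"dy":0,"dz":3,"roll":0,"claw":0},{"dx":0,"dy":0,"dz":3,"roll":0,"claw":0},{"dx":0,"dy":0,"dz":2,"roll":0,"claw":0},{"dx":0,"dy":0,"dz":2,"roll":0,"claw":0},{"dx":0,"dy":0,"dz":0,"roll":0,"claw":0}]'; python3 go.py .5392 -.2464 .089;  python3 -m handwheel '[{"dx":0,"dy":0,"dz":1,"roll":0,"claw":0},{"dx":0,"dy":0,"dz":1,"roll":0,"claw":0},{"dx":0,"dy":0,"dz":1,"roll":0,"claw":0},{"dx":0,"dy":0,"dz":0,"roll":0,"claw":0},{"dx":0,"dy":0,"dz":0,"roll":0,"claw":0},{"dx":0,"dy":0,"dz":0,"roll":0,"claw":0}]'; python3 go.py .5392 -.2464 .089
```

```text
t: 12.63
eef_pos: [0.5395, -0.2468, 0.0892]
ee_rot: [-0.0, 0.14, 0.99, 0.0]
contact_force: [-1.1, -0.1, -0.3]
width: -0.0002
finger_force: 0.2
to go mm [0.4 0.3 0.2] p [ 0.5395 -0.2468  0.0892] F [-1.1  -0.11 -0.33] t 12.6333 w -0.00020453245147365756 yaw x 163.9
t: 13.13
eef_pos: [0.5397, -0.2469, 0.0868]
ee_rot: [0.0, 0.14, 0.99, -0.0]
contact_force: [-1.4, -0.3, 4.0]
width: -0.0004
finger_force: 2.1
to go mm [ 0.6  0.3 -2.2] p [ 0.5397 -0.2469  0.0868] F [-1.44 -0.33  3.99] t 13.1333 w -0.00044999077876311166 yaw x 163.9
```

The cover is shut on the seal at 4 N. I'll rise clear, let things settle and check.

```bash
python3 -m handwheel '[{"dx":0,"dy":0,"dz":-5,"roll":0,"claw":0},{"dx":0,"dy":0,"dz":-15,"roll":0,"claw":0},{"dx":0,"dy":0,"dz":-30,"roll":0,"claw":0},{"dx":0,"dy":0,"dz":-30,"roll":0,"claw":0},{"dx":0,"dy":0,"dz":-30,"roll":0,"claw":0},{"dx":0,"dy":0,"dz":-10,"roll":0,"claw":0},{"dx":0,"dy":0,"dz":0,"roll":0,"claw":0},{"dx":0,"dy":0,"dz":0,"roll":0,"claw":0},{"dx":0,"dy":0,"dz":0,"roll":0,"claw":0}]'; python3 ang.py
python3 - <<'E'
import cv2; cv2.imwrite("pics/end.png",cv2.imread("last.png"))
E
```

```text
t: 13.88
eef_pos: [0.5391, -0.2466, 0.2052]
ee_rot: [-0.001, 0.14, 0.99, 0.0]
contact_force: [-0.2, 0.0, -0.7]
width: 0.0001
finger_force: 0.0
round 401 mean [0.4949 0.2387 0.0794] tilt 0.003 N [0.001 0.003 1.   ]
square 558 mean [0.5465 0.0253 0.0794] tilt 0.002 N [-0.001  0.002  1.   ]
long 1022 mean [ 0.54   -0.2471  0.0795] tilt 0.002 N [-0.     0.002  1.   ]
```

View pics/end.png

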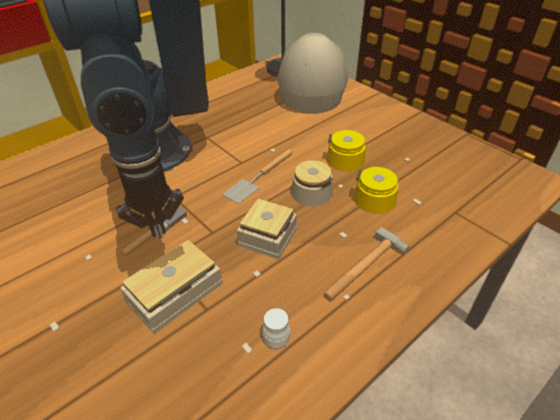

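All three covers lie flat: round at (313,170), square at (266,216), long at (169,271). The moulds and bystanders are where they were, and the arm is clear.

```bash
python3 -c "
from workcell import ctrl
print(ctrl.close_job())"
```

```text
the job is handed in; nothing more can be done
None
```

The round, square and long covers were shut in that order, each seated at about 4 N; the last depth check showed all three flat to within 0.003 rad with nothing visibly moved, and the job was handed in at about 14 s (no verdict was returned).

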